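Feel for the hidden release of a tool case and press it

ROBOT

A 7-joint arm with a two-finger parallel gripper is mounted at the origin on the work surface. World frame = base frame: x ahead of the robot, y to its left, z up, the work surface at z = 0. Lengths are in mm, angles in rad, forces in N, time in s.
With the tool pointing down it reaches from about 400 to 875 mm from the base axis. Payload 4.4 kg.
Tool frame: the origin (TCP) lies midway between the tips of the shut fingers; the grasp point (between the pads) lies ctrl.tcp_to_grasp behind it (ctrl.tcp_to_grasp is the distance from the TCP to the grasp point, in mm); z points along the fingers, y is the line along which they close (so a half turn about z gives the same grasp; the last joint's range is limited). The gripper opens to 85 mm and grips with 20 to 120 N. Pads are 22 mm wide; open, the fingers measure 114 mm over their backs; the gripper's body (76 mm by 85 mm) begins 54 mm behind the grasp point. The pads swing forward as they close: fully open they stand 13 mm farther back than shut.
Start: joints at [1.092, 0.628, 0.038, 1.517, -0.027, 0.996, -0.02], TCP at [260.792, -595.403, 231.313] pointing down, gripper open.
Joint ranges: [-3.06, 3.06], [-0.37, 2.12], [-1.25, 1.32], [0.18, 2.47], [-1.1, 4.24], [0.23, 1.98], [-2.94, 2.94]. Speed limits (rad/s): [2.57, 2.57, 3.14, 3.14, 3.14, 3.14, 3.14].

INTERFACE

Orientations are given as [roll, pitch, yaw] about the fixed x, y, z axes, in that order (R = Rz(yaw) Ry(pitch) Rx(roll)).
In Python, from cell import ctrl, get_image, get_calibration, workorder, boxes_of, place_of gives the robot as it stands.
- The arm moves only by the tool play_rows, never from a script. Its argument "series" is a list that holds one entry, the list of rows, each a list of 7 numbers: the shift along the world's x, y, z in cm, then the turn, a rotation vector about the world's x, y, z in degrees, then the closure, from 0 (fully open) to 1 (shut). A call has 1 to 20 rows; each row shifts and turns the commanded pose from where the row before left it; what a row does not reach is not made up. A row lasts 1/8 s, in which the tool goes at most 62.5 mm and 10.7 degrees, less where a joint would pass 70% of its speed; a pose out of reach is approached as far as the arm can. A call with a gripper value outside its range is refused whole. The fingers move at their own pace and stop on an object; the grip force is fixed at half the most. Time passes only in rows, so rows that do not move let the fingers close. It gives the time, the measured TCP pose, the force, the opening and the grip force at its end, in the units of the state.
- ctrl.read_state(): the state, without advancing time (a new reading comes with each control period).
- get_image(name): name is "scene" or "top" or "wrist"; returns (picture, depth): 480x640x3 uint8, red, green, blue; 480x640 float32, mm along the optical axis (not along the pixel's ray), 0 where there is no reading.
- get_calibration(name): a dict with "K" (3x3 intrinsics, pixels), "k1" (the pictures are not rectified: a ray, as slopes to the right and down, at radius r is drawn at 1 + k1 r^2 times it, then the intrinsics apply), "R" (3x3) and "t" (3): a world point X has camera coordinates R X + t; the wrist camera has in their place "mount" (4x4, takes a point from camera to tool coordinates, whose origin is the TCP and whose axes are the flange's). Camera axes: x right, y down, z forward; pixel columns grow to the right and rows downward; lengths in mm; the calibration is good to about 2 mm. A picture is of the moment at which its call begins: read the wrist's pose just before it. get_calibration takes no time and is no camera call.
- workorder.finish_job(): hands the job in; it is judged then, once.
Trained networks look in the newest picture that a camera, given by its name, has taken for a name from the list of things; names that differ only in an ending like _2 or _b are one class to them, and where a whole thing is asked for, a point or a joint stands for the part that bears it (a point fixed in the world has none). Each returns a list of dicts, best first, with "p" (0 to 1); they miss things now and then, are a little off and sometimes report something else, mostly with a low value. They report only what shows in the picture. A call takes as long as a camera call.
- boxes_of(target, camera): "pixel" ([column, row] in pixels, amid what is visible of it).
- place_of(target, camera): "pixel" ([column, row] in pixels: a listed point, or the origin of a listed thing).
The state is a dict: "clock": time; "qpos": joint angles; "qd": joint speeds; "tau": joint torques, N m; "eef_pos": TCP position; "tool_rot": TCP orientation; "force": force on the tool from outside, world axes, zero at the start; "torque": the same for the moment, N m; "width": finger opening in mm; "gripper_force": force on a finger pad.
Only numpy, scipy, OpenCV 4.12 (cv2) and the standard library are available. Lean on these libraries where they do the work, as an engineer would, in place of code of your own. Each camera call takes 0.05 s, during which the arm holds its last target. There are 200 camera calls.

TASK

Pop the lid of the grey tool case by its concealed release: with the fingers shut, press a fingertip lightly down on the sprung aluminium edge strip at its left end, slide it to the right along the strip until it drops into the hidden notch, then gently press the key inside the notch all the way down so that the lid comes ajar, and move clear. Do not pry or push the lid with the fingers, do not force anything, and leave the loose tools and parts where they are.

Things in the scene. Friction and masses are not known exactly. Their poses are not given: they have to be found in the camera images.
- case: closed grey tool case fixed on the bench, 245 mm deep (x) by 390 mm long (y), 78 mm tall. Origin: on its underside, 130 mm behind the front; +x to the back (hinge), +y to the left end. A recess in its front, open to the front and above (x -130 to -70 mm, y -110 to 110 mm), holds the edge strip, between end blocks 70 mm tall; behind it stand case and lid, before it a lip 40 mm tall
- edge_left (a point): left end of the visible edge strip: middle of its width, on its free top surface (60 mm above the bench), where it meets the left end block. The one notch in the strip is 46 mm long and cut across its whole width; its centre lies 85 to 155 mm from this point, a different place each time that is not given: feel or look for it. The first 60 mm are always plain strip
- edge_right (a point): right end of the visible edge strip: middle of its width, on its top surface, where it meets the right end block; 220 mm from edge_left, straight along the strip
- edge_strip (a joint): how far the bare aluminium edge strip is pressed down (m), 0 = free, 0.005 = bottomed. It is flat, 56 mm wide, and sinks as a whole on springs of 1.5 N per mm. A fingertip that slides along it pressed 2 to 3 mm down drops into the notch: the strip, no longer pressed, springs back to 0 beside it, and the notch's far wall then stops the tip
- release_key (a joint): how far the bare aluminium release key in the notch is pushed down (m), 0 = up, 0.008 = fully down. Its flat top, 55 by 43 mm, fills the notch and lies 9 mm below the strip's free top (51 mm above the bench), 17 mm below it when fully down. It takes 5 to 7 N to push and stays where it is left.
- lid: the case's hinged lid, 183 mm deep (x) by 390 mm long, 20 mm thick, its top 18 mm above the edge strip when shut. Origin: middle of the hinge line at its back, on its underside; x to the back, z up when shut. As the key goes down a linkage lifts the lid's front in proportion, beside the finger, to 0.08 rad (15 mm) when fully down, and it stays there
- screwdriver: loose screwdriver, blue handle, lying in front of the tool case; leave it alone
- wrench: loose open-ended wrench lying in front of the tool case; leave it alone
- socket: loose steel spark-plug socket, 26 mm across, 46 mm tall, standing on the case's right end block; leave it alone
- spark_plug: loose spark plug, 22 mm across, 45 mm tall, standing beside the left end of the case; leave it alone
- spray_can: loose spray can, 58 mm across, 170 mm tall, standing to the right of the case; leave it alone
- hammer: loose hammer lying to the left of the case; leave it alone
- bearing: loose bearing ring, 52 mm across, 15 mm tall, lying at the front right; leave it alone

How it is judged:
By the outcome, as a careful person would: the job done as asked, in the order asked, and still so for the second after the job is handed in, with the robot touching nothing.
It also fails if it takes over 54 s, if anything falls off the work surface, if the arm or the gripper's body presses on something with over 40 N, if the wrist force passes 120 N, or if a joint passes its speed limit or range.

## Working session

There is one attempt and no reset: what is moved stays moved. The work goes in short steps, Python scripts to look and compute and a tool call to move; the robot and the scene stay as the last step left them, time stands still between calls to the robot, and variables do not carry over. Pictures are saved under pics/ and viewed, at most 10 in all, crops included, and the job is handed in when it is done.

Besides the shell and the picture viewer there is one more tool, called after ">>>" as name(argument=value, ...), one argument or row to a line, values as JSON. play_rows: Moves the arm, as the interface text tells. Its arguments: {"type":"object","properties":{"series":{"type":"array"}},"required":["series"]}

```bash
mkdir -p pics; cat > h.py <<'E'
import numpy as np, cv2
from cell import ctrl, get_image, get_calibration, workorder, boxes_of, place_of
def w(cam,px,d=None,z=None):
    c=get_calibration(cam);K=c["K"];R=np.array(c["R"]);t=np.array(c["t"]);K=np.array(K)
    p=cv2.undistortPoints(np.array([[px]],float),K,np.array([c["k1"],0,0,0.]))[0,0] 
    ray=np.array([p[0],p[1],1.]); o=-R.T@t; v=R.T@ray
    if z is not None: d=(z-o[2])/v[2]
    return o+v*d
E
python3 - <<'E'
from h import *
for cam in("scene","top"):
    im,d=get_image(cam); cv2.imwrite(f"pics/{cam}1.png",im[:,:,::-1]); np.save(cam,d)
    for n,z in(("edge_left",60),("edge_right",60),("case",0)):
        for r in place_of(n,cam)[:2]: print(cam,n,r,w(cam,r["pixel"],z=z).round(1))
    for r in boxes_of("release_key",cam)[:2]: print(cam,'key',r,w(cam,r["pixel"],z=51).round(1))
s=ctrl.read_state();print(s["eef_pos"],s["tool_rot"],s["clock"],s["force"],s["width"],ctrl.tcp_to_grasp)
E
```

```text
scene edge_left {'pixel': [363.5, 252.3], 'p': 0.79} [547.2 135.8  60. ]
scene edge_right {'pixel': [216.6, 183.2], 'p': 0.73} [ 679.6 -376.9   60. ]
scene edge_right {'pixel': [306.2, 213.0], 'p': 0.69} [560.5 -87.2  60. ]
scene case {'pixel': [306.0, 265.6], 'p': 0.79} [651.6  30.3   0. ]
scene case {'pixel': [268.3, 269.0], 'p': 0.62} [735.6 -21.3   0. ]
scene key {'pixel': [321.9, 225.0], 'p': 0.7} [553.  -26.8  51. ]
top edge_left {'pixel': [264.7, 256.5], 'p': 0.81} [544.1 136.9  60. ]
top edge_right {'pixel': [361.6, 249.0], 'p': 0.68} [565.4 -82.4  60. ]
top edge_right {'pixel': [207.8, 245.6], 'p': 0.41} [566.5 267.8  60. ]
top case {'pixel': [313.4, 212.4], 'p': 0.65} [659.2  29.3   0. ]
top key {'pixel': [328.3, 251.0], 'p': 0.91} [560.4  -7.1  51. ]
[ 260.79436759 -595.37736329  231.27866758] [-3.14154198e+00 -2.95418250e-05  4.12767302e-01] 0.5 [-0.16686653 -0.06197111  0.26539523] 85.43723845661623 18.700000000000003
```

```bash
python3 - <<'E'
import cv2
a=cv2.imread("pics/scene1.png");b=cv2.imread("pics/top1.png")
cv2.imwrite("pics/top1c.png",cv2.resize(b[130:310,180:430],(800,576),interpolation=cv2.INTER_CUBIC))
E
```

```text
(no output)
```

View pics/scene1.png

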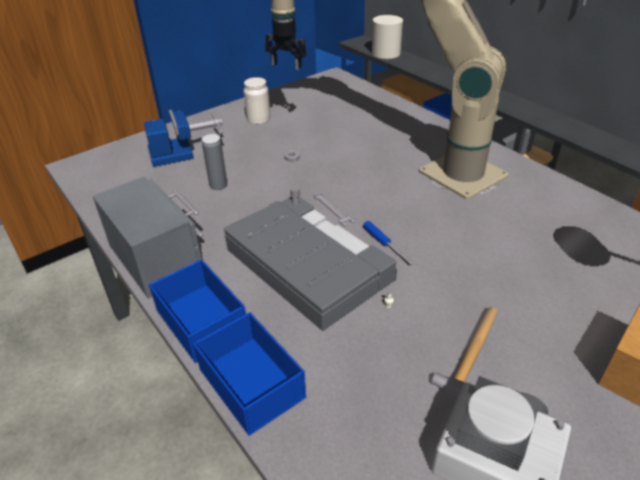

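View pics/top1c.png

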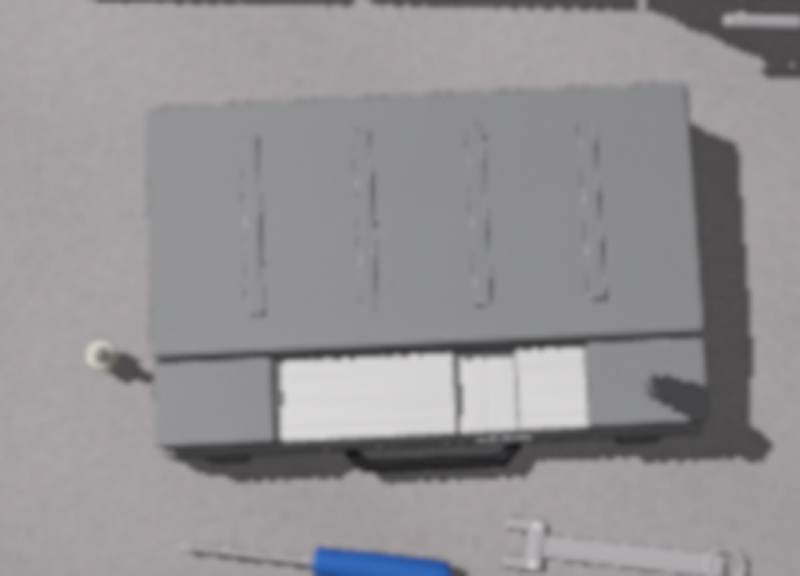

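The top crop shows the strip from crop column 280 to 587 (rows 355–440). The notch spans columns 458–516, so its centre is about 148 mm from the left end. The scene view agrees with this. The arm goes over the left end first, with the fingers shut.

>>> play_rows(
  series=[
    [[1.9, 4.7, -0.2, 0, 0, -1.2, 1], [1.9, 4.7, -0.2, 0, 0, -1.2, 1], [1.9, 4.7, -0.2, 0, 0, -1.2, 1], [1.9, 4.7, -0.2, 0, 0, -1.2, 1], [1.9, 4.7, -0.2, 0, 0, -1.2, 1], [1.9, 4.7, -0.2, 0, 0, -1.2, 1], [1.9, 4.7, -0.2, 0, 0, -1.2, 1], [1.9, 4.7, -0.2, 0, 0, -1.2, 1], [1.9, 4.7, -0.2, 0, 0, -1.2, 1], [1.9, 4.7, -0.2, 0, 0, -1.2, 1], [1.9, 4.7, -0.2, 0, 0, -1.2, 1], [1.9, 4.7, -0.2, 0, 0, -1.2, 1], [1.9, 4.7, -0.2, 0, 0, -1.2, 1], [1.9, 4.7, -0.2, 0, 0, -1.2, 1], [1.9, 4.7, -0.2, 0, 0, -1.2, 1], [0, 0, 0, 0, 0, 0, 1], [0, 0, 0, 0, 0, 0, 1]],
  ],
)

```text
clock: 2.62
eef_pos: [545.5, 109.1, 201.2]
tool_rot: [3.141, 0.001, 0.099]
force: [0.1, -0.8, 0.3]
width: -0.2
gripper_force: 0.0
```

```bash
cat >> h.py <<'E'
from scipy.spatial.transform import Rotation as Ro
def ww(px,s,z):
    c=get_calibration("wrist");K=np.array(c["K"]);M=np.array(c["mount"])
    T=np.eye(4);T[:3,:3]=Ro.from_euler("xyz",s["tool_rot"]).as_matrix();T[:3,3]=s["eef_pos"];T=T@M
    p=cv2.undistortPoints(np.array([[px]],float),K,np.array([c["k1"],0,0,0.]))[0,0]
    v=T[:3,:3]@[p[0],p[1],1.];return T[:3,3]+v*(z-T[2,3])/v[2]
E
python3 - <<'E'
from h import *
s=ctrl.read_state();im,d=get_image("wrist");cv2.imwrite("pics/w1.png",im[:,:,::-1]);np.save("w1d",d)
for n in("edge_left","edge_right"):
    for r in place_of(n,"wrist")[:2]: print(n,r,ww(r["pixel"],s,60).round(1))
for r in boxes_of("release_key","wrist")[:2]: print('key',r,ww(r["pixel"],s,51).round(1))
print(s["force"],s["eef_pos"])
E
```

```text
edge_left {'pixel': [290.7, 223.8], 'p': 0.97} [547.6 133.8  60. ]
edge_right {'pixel': [553.8, 233.2], 'p': 0.89} [560.8 -84.5  60. ]
key {'pixel': [464.6, 222.8], 'p': 0.58} [560.6 -13.1  51. ]
key {'pixel': [148.4, 160.1], 'p': 0.41} [586.9 252.6  51. ]
[ 0.11444548 -0.77575639  0.2550533 ] [545.5010216  109.06341144 201.17402219]
```

View pics/w1.png

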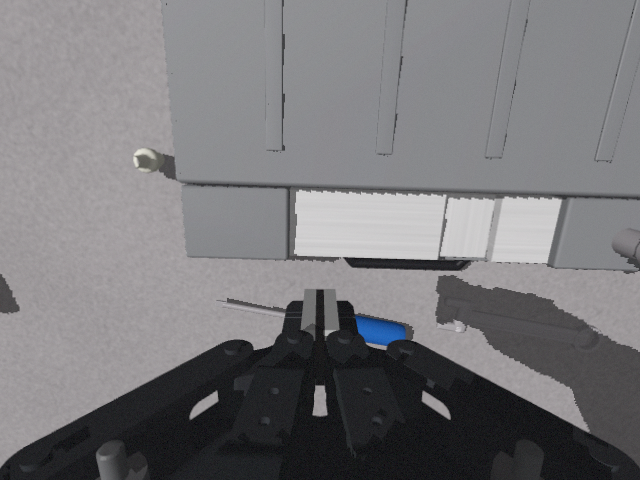

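The wrist view shows the strip at columns 295–560, rows 193–260, and the notch at columns 443–493. Now I'll turn those edges into world positions.

```bash
python3 - <<'E'
from h import *
s=ctrl.read_state()
for n,p,z in[("L mid",(295,224),60),("R mid",(560,230),60),("L back",(296,193),60),("L front",(293,255),60),("R back",(561,199),60),("R front",(552,264),60),("notchL",(443,227),60),("notchR",(493,229),60)]: print(n,ww(p,s,z).round(1))
E
```

```text
L mid [548.  129.4  60. ]
R mid [563.7 -90.   60. ]
L back [573.7 130.5  60. ]
L front [520.8 129.   60. ]
R back [589.  -83.3  60. ]
R front [533.8 -91.9  60. ]
notchL [557.1   6.8  60. ]
notchR [559.3 -34.7  60. ]
```

>>> play_rows(
  series=[
    [[0.3, 0, -2.5, 0, 0, 0, 1], [0, 0, -2.5, 0, 0, 0, 1], [0, 0, -2.5, 0, 0, 0, 1], [0, 0, -2.5, 0, 0, 0, 1], [0, 0, -1.5, 0, 0, 0, 1], [0, 0, -1.0, 0, 0, 0, 1], [0, 0, -0.8, 0, 0, 0, 1], [0, 0, -0.2, 0, 0, 0, 1], [0, 0, 0, 0, 0, 0, 1], [0, 0, 0, 0, 0, 0, 1]],
  ],
)

```text
clock: 4.08
eef_pos: [549.1, 109.7, 66.8]
tool_rot: [-3.141, -0.001, 0.099]
force: [0.1, 0.4, 0.2]
width: 0.4
gripper_force: 0.0
```

>>> play_rows(
  series=[
    [[0, 0, -0.1, 0, 0, 0, 1], [0, 0, -0.1, 0, 0, 0, 1], [0, 0, -0.1, 0, 0, 0, 1], [0, 0, -0.1, 0, 0, 0, 1], [0, 0, 0, 0, 0, 0, 1], [0, 0, 0, 0, 0, 0, 1]],
  ],
)

```text
clock: 4.82
eef_pos: [548.8, 109.6, 62.3]
tool_rot: [3.142, 0.0, 0.099]
force: [0.2, 0.0, 0.1]
width: -0.3
gripper_force: 0.0
```

>>> play_rows(
  series=[
    [[0, 0, -0.1, 0, 0, 0, 1], [0, 0, -0.1, 0, 0, 0, 1], [0, 0, -0.1, 0, 0, 0, 1], [0, 0, 0, 0, 0, 0, 1], [0, 0, 0, 0, 0, 0, 1]],
  ],
)

```text
clock: 5.45
eef_pos: [548.8, 109.6, 59.4]
tool_rot: [-3.142, -0.0, 0.099]
force: [0.8, 0.2, 1.7]
width: -0.0
gripper_force: 0.7
```

>>> play_rows(
  series=[
    [[0, 0, -0.1, 0, 0, 0, 1], [0, 0, -0.05, 0, 0, 0, 1], [0, 0, 0, 0, 0, 0, 1], [0, 0, 0, 0, 0, 0, 1]],
  ],
)

```text
clock: 5.95
eef_pos: [548.8, 109.6, 57.9]
tool_rot: [-3.142, -0.0, 0.099]
force: [-0.1, 0.3, 3.8]
width: -0.2
gripper_force: 1.8
```

>>> play_rows(
  series=[
    [[0.04, -0.5, 0, 0, 0, 0, 1], [0.04, -0.5, 0, 0, 0, 0, 1], [0.04, -0.5, 0, 0, 0, 0, 1], [0.04, -0.5, 0, 0, 0, 0, 1], [0.04, -0.5, 0, 0, 0, 0, 1], [0.04, -0.5, 0, 0, 0, 0, 1], [0.04, -0.5, 0, 0, 0, 0, 1], [0.04, -0.5, 0, 0, 0, 0, 1], [0.04, -0.5, 0, 0, 0, 0, 1], [0.04, -0.5, 0, 0, 0, 0, 1], [0.04, -0.5, 0, 0, 0, 0, 1], [0.04, -0.5, 0, 0, 0, 0, 1], [0.04, -0.5, 0, 0, 0, 0, 1], [0.04, -0.5, 0, 0, 0, 0, 1], [0.04, -0.5, 0, 0, 0, 0, 1], [0.04, -0.5, 0, 0, 0, 0, 1], [0, 0, 0, 0, 0, 0, 1]],
  ],
)

```text
clock: 8.07
eef_pos: [555.2, 28.3, 57.8]
tool_rot: [3.141, 0.0, 0.098]
force: [0.1, 0.8, 3.8]
width: -0.1
gripper_force: 1.9
```

Still pressed at 2.5 mm. I'll slide on more slowly.

>>> play_rows(
  series=[
    [[0.04, -0.4, 0, 0, 0, 0, 1], [0.04, -0.4, 0, 0, 0, 0, 1], [0.04, -0.4, 0, 0, 0, 0, 1], [0.04, -0.4, 0, 0, 0, 0, 1], [0.04, -0.4, 0, 0, 0, 0, 1], [0.04, -0.4, 0, 0, 0, 0, 1], [0.02, -0.3, 0, 0, 0, 0, 1], [0.02, -0.3, 0, 0, 0, 0, 1], [0, 0, 0, 0, 0, 0, 1]],
  ],
)

```text
clock: 9.2
eef_pos: [557.6, -1.8, 57.4]
tool_rot: [3.14, 0.001, 0.097]
force: [-1.1, 0.7, -0.2]
width: -0.1
gripper_force: 0.0
```

It has dropped in: the force is now zero. Next I'll feel for the far wall.

>>> play_rows(
  series=[
    [[0.02, -0.2, 0, 0, 0, 0, 1], [0.02, -0.2, 0, 0, 0, 0, 1], [0.02, -0.2, 0, 0, 0, 0, 1], [0, 0, 0, 0, 0, 0, 1]],
  ],
)

```text
clock: 9.7
eef_pos: [558.6, -6.7, 57.8]
tool_rot: [3.141, -0.0, 0.098]
force: [0.2, 0.6, -0.5]
width: 0.0
gripper_force: 0.0
```

>>> play_rows(
  series=[
    [[0.02, -0.2, 0, 0, 0, 0, 1], [0.02, -0.2, 0, 0, 0, 0, 1], [0, 0, 0, 0, 0, 0, 1], [0, 0, 0, 0, 0, 0, 1]],
  ],
)

```text
clock: 10.2
eef_pos: [559.0, -10.3, 57.8]
tool_rot: [-3.142, 0.0, 0.099]
force: [-0.6, 0.4, 0.4]
width: 0.1
gripper_force: 0.0
```

Sitting mid-notch with no contact. I'll lower onto the key.

>>> play_rows(
  series=[
    [[0, 0, -0.2, 0, 0, 0, 1], [0, 0, -0.2, 0, 0, 0, 1], [0, 0, -0.15, 0, 0, 0, 1], [0, 0, -0.1, 0, 0, 0, 1], [0, 0, -0.1, 0, 0, 0, 1], [0, 0, -0.1, 0, 0, 0, 1], [0, 0, 0, 0, 0, 0, 1]],
  ],
)

```text
clock: 11.08
eef_pos: [558.9, -10.4, 49.5]
tool_rot: [3.142, 0.0, 0.099]
force: [-1.3, -0.8, 4.7]
width: -0.1
gripper_force: 2.2
```

>>> play_rows(
  series=[
    [[0, 0, -0.1, 0, 0, 0, 1], [0, 0, -0.1, 0, 0, 0, 1], [0, 0, -0.1, 0, 0, 0, 1], [0, 0, -0.1, 0, 0, 0, 1], [0, 0, 0, 0, 0, 0, 1]],
  ],
)

```text
clock: 11.7
eef_pos: [558.9, -10.4, 45.1]
tool_rot: [-3.142, 0.0, 0.099]
force: [-1.5, 0.2, 2.7]
width: 0.1
gripper_force: 1.6
```

>>> play_rows(
  series=[
    [[0, 0, -0.1, 0, 0, 0, 1], [0, 0, -0.05, 0, 0, 0, 1], [0, 0, 0, 0, 0, 0, 1]],
  ],
)

```text
clock: 12.08
eef_pos: [558.9, -10.4, 43.7]
tool_rot: [3.142, 0.0, 0.099]
force: [-1.1, 1.2, 5.1]
width: -0.1
gripper_force: 2.0
```

>>> play_rows(
  series=[
    [[0, 0, -0.05, 0, 0, 0, 1], [0, 0, 0, 0, 0, 0, 1]],
  ],
)

```text
clock: 12.32
eef_pos: [559.0, -10.4, 43.3]
tool_rot: [-3.142, 0.0, 0.099]
force: [-1.9, 0.8, 3.5]
width: 0.5
gripper_force: 2.2
```

>>> play_rows(
  series=[
    [[0, 0, -0.05, 0, 0, 0, 1], [0, 0, 0, 0, 0, 0, 1]],
  ],
)

```text
clock: 12.58
eef_pos: [558.9, -10.4, 43.0]
tool_rot: [-3.142, 0.0, 0.099]
force: [-2.1, 0.1, 6.7]
width: -0.0
gripper_force: 3.3
```

>>> play_rows(
  series=[
    [[0, 0, -0.05, 0, 0, 0, 1], [0, 0, 0, 0, 0, 0, 1]],
  ],
)

```text
clock: 12.82
eef_pos: [558.9, -10.4, 42.9]
tool_rot: [-3.142, -0.0, 0.099]
force: [-3.6, 0.3, 10.1]
width: -0.1
gripper_force: 5.1
```

The key has bottomed: the force rises and the tip no longer moves. Lifting straight out now.

>>> play_rows(
  series=[
    [[0, 0, 0.2, 0, 0, 0, 1], [0, 0, 0.5, 0, 0, 0, 1], [0, 0, 1.0, 0, 0, 0, 1], [0, 0, 2, 0, 0, 0, 1], [0, 0, 3, 0, 0, 0, 1], [0, 0, 3, 0, 0, 0, 1], [0, 0, 3, 0, 0, 0, 1], [0, 0, 3, 0, 0, 0, 1], [-2, 0, 2, 0, 0, 0, 1], [-3, 0, 0, 0, 0, 0, 1], [-3, 0, 0, 0, 0, 0, 1], [0, 0, 0, 0, 0, 0, 1], [0, 0, 0, 0, 0, 0, 1]],
  ],
)

```text
clock: 14.45
eef_pos: [480.1, -10.4, 219.9]
tool_rot: [3.141, -0.002, 0.099]
force: [0.0, -0.2, 0.7]
width: 0.0
gripper_force: 0.0
```

```bash
python3 - <<'E'
from h import *
im,d=get_image("scene");d0=np.load("scene.npy")
cv2.imwrite("pics/s2.png",cv2.resize(im[150:330,200:440,::-1],(800,600),interpolation=cv2.INTER_CUBIC))
def pt(c,px,d): return w(c,px,d=d[px[1],px[0]]).round(1)
for px in[(330,228),(310,225),(295,217),(300,240),(350,265),(355,240),(316,222)]: print(px,pt("scene",px,d0),pt("scene",px,d))
E
```

```text
(330, 228) [544.3  -2.5  51.2] [542.   -5.5  48.2]
(310, 225) [601.2 -14.7  82.6] [608.6  -4.4  92.6]
(295, 217) [607.3 -73.7  76.9] [617.4 -58.6  90.8]
(300, 240) [655.2  14.6  79.1] [664.1  27.6  92.2]
(350, 265) [616.3 164.4  77.3] [626.4 176.   91.4]
(355, 240) [531.4  84.8  58.9] [536.1  90.1  64.9]
(316, 222) [564.9 -37.1  60.9] [564.7 -37.3  60.7]
```

View pics/s2.png

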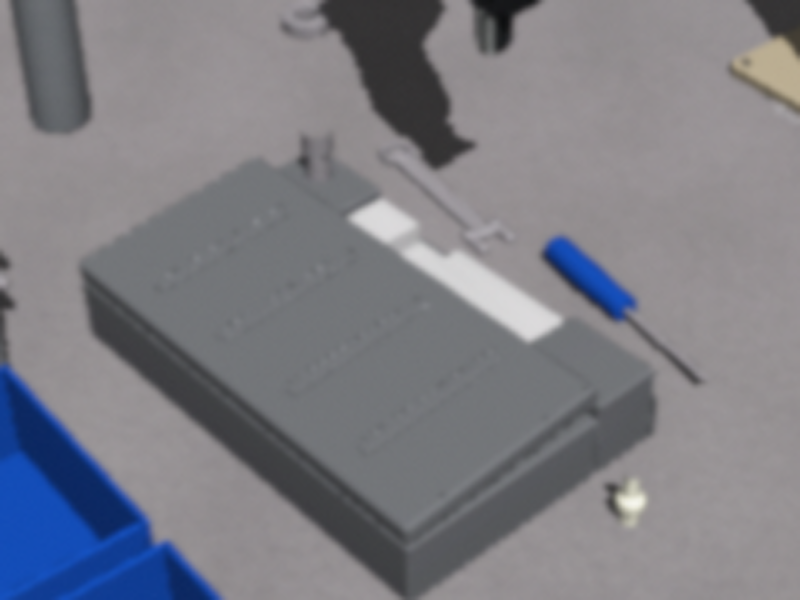

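The crop shows the lid ajar, with a wedge gap at about (550,430). The depth reading has the lid's front 14 mm higher than before. The key is down at about (425,230), and the screwdriver, wrench, socket and spark plug are where they were.

```bash
python3 -c "
from cell import workorder; print(workorder.finish_job())"
```

```text
the job is handed in; nothing more can be done
None
```

The lid is ajar: the closed fingertip slid from the strip's left end into the notch and pressed the key until it stopped (about 10 N), then the arm moved clear, and I handed the job in at about 14.5 s with no verdict returned.

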